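# Reset the bottle stop of a hand labelling jig

## Task

The labelling jig must be set for another bottle size: pull up the green spring plunger, turn it so that it rests in its notch and stays out by itself, and let go. Then slide the bottle stop (the part with the black handle) to the place marked by the red clip, and turn the plunger back so that its pin snaps fully home in the slot there and locks the stop. Leave the bottles, the red carton and the knife where they stand.

Things in the scene. Friction and masses are not known exactly. Their poses are not given: they have to be found in the camera images.
- jig: labelling jig fixed to the bench: blue base plate 240 x 400 x 12 mm, -90 to +150 mm in x and -180 to +220 mm in y of this frame. Origin on the bench top, z up. The bottle stop slides along the jig's y axis. The spring plunger stands at (0, +110) mm on a dark bridge; two black rollers lie on the +x side, the rail with the coloured clips along the -x side.
- tee_grip (a point): centre of the green T-grip of the spring plunger: a bar 46 mm long (its x axis), 14 mm wide (its y axis), 16 mm high. When home this point is 96 mm above the bench and its x axis is parallel to the jig's x axis; it rises and turns with the plunger. Under the bar 19 mm of bare stem (10 mm diameter) show above the sleeve when home.
- plunger_lift (a joint): height of the plunger, m, against a spring (6 N at 0, 9 N at 0.014): 0 = pin fully home, 8 mm deep in a slot of the strip; about 0.008 = pin riding on the strip between two slots; about 0.0105 = parked in the rest notch; 0.018 = end of travel
- plunger_turn (a joint): angle of the plunger, rad, positive counter-clockwise seen from above: 0 = over the deep slot (stop at -0.04), 1.2 = over the rest notch (stop at 1.26)
- sled_grip (a point): middle of the upright black handle of the bottle stop, 40 mm (x) by 14 mm (y), from 30 to 80 mm above the bench; this point is 60 mm above the bench. The stop (white plate, strip, handle, pointer in one piece) slides by up to 100 mm along the jig's +y from the start, with about 3 N of friction.
- pointer (a point): tip of the yellow pointer of the bottle stop, 32 mm above the bench; it moves with the stop. When a slot lies under the pin, the pointer stands within 4 mm (along the jig's y) of the middle of the clip for that slot.
- red_clip_top (a point): top centre of the red clip (20 x 9 x 16 mm) on the rail: it marks the slot to use. Clips are pushed on by hand, up to 3 mm off along the jig's y; the top is 38 mm above the bench
- grey_clip_top (a point): top centre of a grey clip marking another slot, same size; not to be used
- white_clip_top (a point): top centre of a white clip marking another slot, same size; not to be used
- white_bottle_mid (a point): white bottle with a red cap standing on the bench, 62 mm diameter, 164 mm high; point 80 mm up on its axis. Leave alone.
- clear_bottle_mid (a point): clear glass bottle with a white cap standing on the bench, 62 mm diameter, 164 mm high; point 80 mm up on its axis. Leave alone.
- red_carton_mid (a point): centre of a closed red carton, 70 x 100 x 45 mm. Leave alone.
- knife_mid (a point): centre of a closed yellow and black box knife lying on the bench, about 145 mm long, 22 mm wide, 14 mm high. Leave alone.
- sleeve_rim (a point): centre of the rim of the plunger's fixed steel sleeve (36 mm diameter, rim 69 mm above the bench). A cross-pin on the stem lies in its deep slot when home. Raised 13.5 mm, the cross-pin clears the rim and can be turned counter-clockwise (from above) by 1.2 rad to a rest notch 3 mm deep. To return: lift 4 to 6 mm out of the notch, turn clockwise to the stop, let down.
- first_slot (a point): centre of the slot of the bottle stop's strip in which the pin stands at the start (30 mm above the bench; it moves with the stop). Three more slots follow towards the jig's -y, irregularly 30 to 35 mm apart, each 12 mm long for the 10 mm pin. The pin enters only within 1 mm: with the pin riding on the strip, slide the stop slowly to and fro until it snaps in.

How it is judged:
By the outcome, as a careful person would: the job done as asked, in the order asked, and still so for the second after the job is handed in, with the robot touching nothing.
It also fails if it takes over 72 s, if anything falls off the work surface, if the arm or the gripper's body presses on something with over 40 N, if the wrist force passes 120 N, or if a joint passes its speed limit or range.

## Robot

A 6-joint arm with a two-finger parallel gripper is mounted at the origin on the work surface. World frame = base frame: x ahead of the robot, y to its left, z up, the work surface at z = 0. Lengths are in mm, angles in degrees, forces in N, time in s.
With the tool pointing down it reaches from about 225 to 875 mm from the base axis. Payload 3.4 kg.
Tool frame: the origin (TCP) lies at the very end of the fingers, on their centre line; the grasp point (between the pads) lies 19 mm behind it; z points along the fingers, y is the line along which they close (so a half turn about z gives the same grasp; the last joint's range is limited). The gripper opens to 85 mm and grips with 20 to 120 N. Pads are 22 mm wide; open, the fingers measure 114 mm over their backs; the gripper's body (76 mm by 85 mm) begins 54 mm behind the grasp point. The pads swing forward as they close: fully open they stand 13 mm farther back than shut.
Start: joints at [-72.651, 15.808, 86.224, -0, 77.962, -6.933], TCP at [236.459, -524.166, 231.328] pointing down, gripper open.
Joint ranges: [-165.64, 165.64], [-43.16, 119.46], [12.63, 154.43], [-67.54, 247.53], [6.08, 155.33], [-154.97, 154.97]. Speed limits (degrees/s): [147.25, 147.25, 180, 180, 180, 180].

## Interface

Orientations are given as [roll, pitch, yaw] about the fixed x, y, z axes, in that order (R = Rz(yaw) Ry(pitch) Rx(roll)).
In Python, from rig import read_state, camera, close_job gives the robot as it stands. The module is installed in compiled form; this text tells all that it offers.
- The arm moves only by the tool move_arm, never from a script. Its argument "commands" is a list that holds one entry, the list of rows, each a list of 7 numbers: the closure in counts, from 0 (fully open) to 255 (shut), then the shift along the tool's x, y, z in m, then the turn, a rotation vector about the tool's x, y, z in degrees. In form: [[[gripper, tx, ty, tz, ax, ay, az], ...]]. A call has 1 to 8 rows; each row shifts and turns the commanded pose from where the row before left it, along the tool's axes as they then stand; what a row does not reach is not made up. A row lasts 1/8 s, in which the tool goes at most 62.5 mm and 10.7 degrees, less where a joint would pass 70% of its speed; a pose out of reach is approached as far as the arm can. A call with a gripper value outside its range is refused whole. The fingers move at their own pace and stop on an object; "grip_force" is the grip in N (left out, the last holds). Time passes only in rows, so rows that do not move let the fingers close. It gives the time, the measured TCP pose, the force, the opening and the grip force at its end, in the units of the state.
- read_state(): the state, without advancing time (a new reading comes with each control period).
- camera(name): name is "scene" or "top"; returns a dict with "pixels" (480x640x3 uint8, red, green, blue), "K" (3x3 intrinsics, pixels), "eye" and "rotation" of the camera in the world. Camera axes: x right, y down, z forward; pixel columns grow to the right and rows downward; lengths in mm; the calibration is good to about 2 mm. A picture is of the moment at which its call begins. There is no depth.
- close_job(): hands the job in; it is judged then, once.
The state is a dict: "time": time; "joint_pos": joint angles; "joint_vel": joint speeds; "joint_torque": joint torques, N m; "position": TCP position; "tool_rot": TCP orientation; "wrist_force": force on the tool from outside, world axes, zero at the start; "wrist_torque": the same for the moment, N m; "finger_gap": finger opening in mm; "finger_force": force on a finger pad.
Only numpy, scipy, OpenCV 4.12 (cv2) and the standard library are available. Lean on these libraries where they do the work, as an engineer would, in place of code of your own. Each camera call takes 0.05 s, during which the arm holds its last target. There are 200 camera calls.

## Working session

There is one attempt and no reset: what is moved stays moved. The work goes in short steps, Python scripts to look and compute and a tool call to move; the robot and the scene stay as the last step left them, time stands still between calls to the robot, and variables do not carry over. Pictures are saved under pics/ and viewed, at most 10 in all, crops included, and the job is handed in when it is done.

Besides the shell and the picture viewer there is one more tool, called after "Request:" by a JSON object that holds its "op" and its "data". move_arm: Moves the arm, as the interface text tells. Its arguments: {"type":"object","properties":{"commands":{"type":"array"},"grip_force":{"type":"number"}},"required":["commands"]}

```bash
mkdir -p pics; cat > h.py <<'E'
import numpy as np, cv2
from rig import read_state, camera, close_job
from scipy.spatial.transform import Rotation as Rn
def ray(c,u,v,z):
    d=np.array(c["rotation"])@np.linalg.inv(np.array(c["K"]))@np.array([u,v,1.])
    e=np.array(c["eye"]); return e+d*(z-e[2])/d[2]
def proj(c,p):
    q=np.array(c["K"])@np.array(c["rotation"]).T@(np.array(p)-np.array(c["eye"])); return q[:2]/q[2]
def snap(name,f,box=None,s=1):
    c=camera(name); im=np.array(c["pixels"])[:,:,::-1]
    if box: im=im[box[1]:box[3],box[0]:box[2]]
    cv2.imwrite("pics/"+f,cv2.resize(np.ascontiguousarray(im),None,fx=s,fy=s,interpolation=cv2.INTER_CUBIC)); return c
E
python3 - <<'E'
from h import *
for n in("top","scene"):
    c=snap(n,n+"0.png"); print(n,c["eye"],np.round(c["rotation"],3).tolist(),np.array(c["K"]).tolist())
print(read_state())
E
```

```text
top [463.13413594   4.17440546 984.55327547] [-173.583, 0.169, -90.146] [[539.8701017979873, 0.0, 312.2509720429184], [0.0, 539.8701017979873, 235.93132990274097], [0.0, 0.0, 1.0]]
scene [1328.89561015  240.73913491  819.99010884] [-133.922, 0.691, 105.682] [[538.7884047771994, 0.0, 317.11252423919746], [0.0, 538.7884047771994, 237.46841431332626], [0.0, 0.0, 1.0]]
{'time': 0.1, 'joint_pos': array([-7.26521194e+01,  1.58445608e+01,  8.62883438e+01,  5.18168600e-04,
        7.79626821e+01, -6.93410958e+00]), 'joint_vel': array([-0.03598676, -0.15729419, -0.30574644, -0.03600357, -0.00899543,
       -0.05595133]), 'joint_torque': array([ 8.50088800e-04, -4.17701697e+01, -2.46404368e+01, -1.85363087e-04,
        5.80194552e-03, -1.04991378e-05]), 'position': array([ 236.29908555, -523.68010366,  230.51799718]), 'tool_rot': array([-1.79905174e+02, -1.20428555e-02,  2.42818718e+01]), 'wrist_force': array([ 1.03254026, -0.35981399,  0.12402679]), 'wrist_torque': array([-0.01680714,  0.04507998, -0.06893566]), 'finger_force': 0.0, 'finger_gap': 85.42002781384076}
```

```bash
sed -i 's/    c=camera(name); im/    c=cam(name); im/' h.py; cat >> h.py <<'E'
def cam(n):
    c=camera(n); c["rotation"]=Rn.from_euler("xyz",c["rotation"],degrees=True).as_matrix(); return c
E
```

```text
(no output)
```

View pics/top0.png

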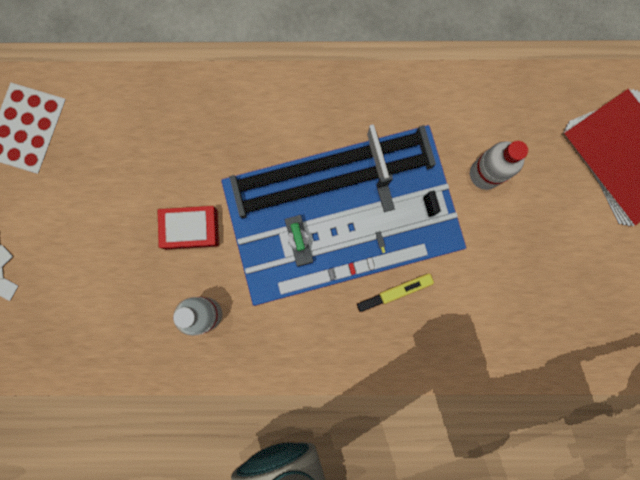

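View pics/scene0.png

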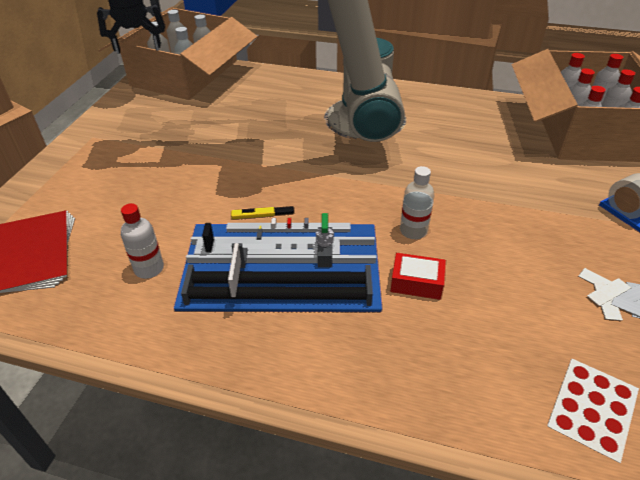

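```bash
python3 - <<'E'
from h import *
c=snap("top","t1.png",(220,120,470,310),3)
# base plate corners z=12 approx
for n,u,v in(("(150,220)",222,180),("(150,-180)",431,125),("(-90,-180)",466,249),("(-90,220)",252,305)): print(n,ray(c,u,v,12).round(1))
E
```

```text
(150,220) [676.3 172.1  12. ]
(150,-180) [ 778.9 -214.    12. ]
(-90,-180) [ 548.  -270.9   12. ]
(-90,220) [448.6 114.8  12. ]
```

View pics/t1.png

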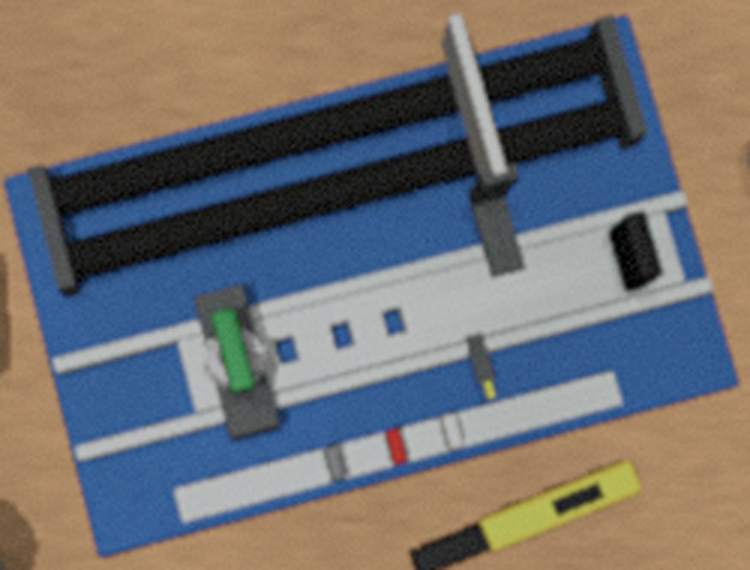

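```bash
python3 - <<'E'
from h import *
c=cam("top")
P={(150,220):(5,182),(150,-180):(629,14),(-90,-180):(738,383),(-90,220):(103,556)}
f=lambda p,z: ray(c,220+p[0]/3,120+p[1]/3,z)[:2]
W=np.array([f(p,12) for p in P.values()]);J=np.array(list(P),float)
a=J-J.mean(0);b=W-W.mean(0)
th=np.arctan2((a[:,0]*b[:,1]-a[:,1]*b[:,0]).sum(),(a*b).sum());R=np.array([[np.cos(th),-np.sin(th)],[np.sin(th),np.cos(th)]])
t=W.mean(0)-R@J.mean(0)
print("yaw",np.degrees(th),"o",t,"res",(W-J@R.T-t).round(1).tolist())
print("tee exp",R@[0,110]+t)
for n,p,z in(("tee",(233,350),104),("handle",(636,247),80),("pointer",(490,394),32),("red",(397,446),38),("grey",(337,463),38),("white",(453,431),38),("s2",(286,350),30),("s3",(341,335),30),("s4",(393,321),30),("knifeend",(425,560),10),("rail",(615,390),22),("teeA",(227,312),104),("teeB",(240,388),104)):
    w=f(p,z); print(n,w.round(1),"jig",(R.T@(w-t)).round(1))
E
```

```text
yaw 15.06612252923735 o [589.46863337 -76.91242085] res [[-2.1, -1.8], [-1.6, 0.2], [1.0, 3.1], [2.6, -1.5]]
tee exp [560.87593684  29.30649321]
tee [561.   30.5] jig [  0.4 111.1]
handle [ 621.7 -196.8] jig [-1.000e-01 -1.241e+02]
pointer [ 542.5 -119. ] jig [-56.3 -28.4]
red [511.7 -63.4] jig [-71.6  33.3]
grey [501.9 -28.3] jig [-72.   69.7]
white [520.4 -96.2] jig [-71.8  -0.7]
s2 [569.2   1.2] jig [ 0.7 80.7]
s3 [578.  -31.4] jig [ 0.8 46.9]
s4 [586.3 -62.4] jig [ 0.7 14.8]
knifeend [445.1 -81.3] jig [-140.6   33.2]
rail [ 545.5 -194.8] jig [ -73.1 -102.4]
teeA [582.   33.8] jig [ 21.6 108.8]
teeB [540.2  26.6] jig [-20.7 112.8]
```

Request:
{"op": "move_arm", "data": {"commands": [[[0,0,0,0,0,0,9.3],[0,0.0326,-0.0322,0,0,0,0],[0,0.0326,-0.0322,0,0,0,0],[0,0.0326,-0.0322,0,0,0,0],[0,0.0326,-0.0322,0,0,0,0],[0,0.0326,-0.0322,0,0,0,0],[0,0.0326,-0.0322,0,0,0,0],[0,0.0326,-0.0322,0,0,0,0]]], "grip_force": 40}}

```text
time: 1.2
position: [399.2, -246.1, 231.3]
tool_rot: [180.0, -0.0, 15.0]
wrist_force: [0.9, -0.4, -0.2]
finger_gap: 85.6
finger_force: 0.0
```

Request:
{"op": "move_arm", "data": {"commands": [[[0,0.0326,-0.0322,0,0,0,0],[0,0.0326,-0.0322,0,0,0,0],[0,0.0326,-0.0322,0,0,0,0],[0,0.0326,-0.0322,0,0,0,0],[0,0.0326,-0.0322,0.02,0,0,0],[0,0.0326,-0.0322,0.03,0,0,0],[0,0.0326,-0.0322,0.03,0,0,0],[0,0,0,0,0,0,0]]]}}

```text
time: 2.2
position: [560.1, 31.9, 148.4]
tool_rot: [-179.9, 0.3, 15.2]
wrist_force: [-0.3, -1.1, -0.3]
finger_gap: 85.0
finger_force: 0.0
```

Request:
{"op": "move_arm", "data": {"commands": [[[0,0.0004,0.002,0.02,0,0,0],[0,0,0,0.025,0,0,0],[0,0,0,0.02,0,0,0],[0,0,0,0.004,0,0,0],[0,0,0,0,0,0,0]]]}}

```text
time: 2.82
position: [562.0, 26.8, 83.0]
tool_rot: [180.0, -0.0, 15.0]
wrist_force: [-0.3, -0.1, 0.1]
finger_gap: 85.2
finger_force: 0.0
```

```bash
python3 - <<'E'
from h import *
c=snap("scene","s1.png",(250,150,400,270),5)
E
```

```text
(no output)
```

View pics/s1.png

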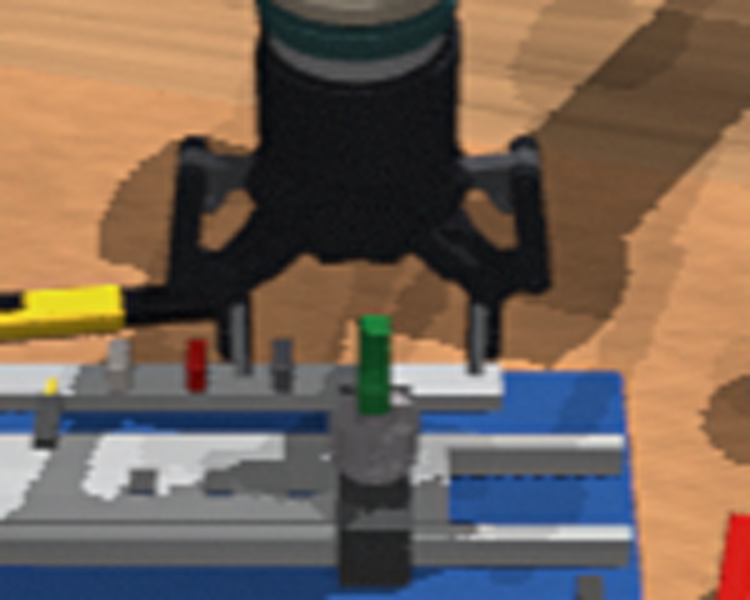

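Request:
{"op": "move_arm", "data": {"commands": [[[0,0,-0.0033,0.003,0,0,0],[0,0,0,0,0,0,0],[150,0,0,0,0,0,0],[255,0,0,0,0,0,0],[255,0,0,0,0,0,0],[255,0,0,0,0,0,0],[255,0,0,0,0,0,0]]], "grip_force": 40}}

```text
time: 3.75
position: [560.5, 32.0, 79.5]
tool_rot: [-179.9, -0.0, 14.9]
wrist_force: [-1.9, 5.3, 3.2]
finger_gap: 13.5
finger_force: 43.1
```

Request:
{"op": "move_arm", "data": {"commands": [[[255,0,-0.001,-0.003,0,0,0],[255,0,0,-0.004,0,0,0],[255,0,0,-0.004,0,0,0],[255,0,0,-0.004,0,0,0],[255,0,0,0,0,0,0]]], "grip_force": 60}}

```text
time: 4.38
position: [560.2, 32.0, 94.1]
tool_rot: [-179.9, 0.0, 15.0]
wrist_force: [1.0, 5.3, -9.3]
finger_gap: 12.8
finger_force: 61.6
```

Request:
{"op": "move_arm", "data": {"commands": [[[255,0,0,0,0,0,-8],[255,0,0,0,0,0,-8],[255,0,0,0,0,0,-9],[255,0,0,0,0,0,-9],[255,0,0,0,0,0,-9],[255,0,0,0,0,0,-9],[255,0,0,0,0,0,-9],[255,0,0,0,0,0,-7.5]]]}}

```text
time: 5.38
position: [561.4, 31.3, 94.1]
tool_rot: [179.9, 0.0, 83.7]
wrist_force: [3.8, 2.5, -10.6]
finger_gap: 12.7
finger_force: 61.5
```

Now lower into the notch and check the spring is carried by it.

Request:
{"op": "move_arm", "data": {"commands": [[[255,0,0,0.0015,0,0,0],[255,0,0,0.0015,0,0,0],[255,0,0,0.001,0,0,0],[255,0,0,0,0,0,0]]]}}

```text
time: 5.88
position: [561.3, 31.4, 90.4]
tool_rot: [179.9, 0.0, 83.5]
wrist_force: [4.5, 2.9, -10.3]
finger_gap: 12.7
finger_force: 61.6
```

Request:
{"op": "move_arm", "data": {"commands": [[[255,0,0,0.001,0,0,0],[255,0,0,0,0,0,0]]]}}

```text
time: 6.12
position: [561.3, 31.4, 90.0]
tool_rot: [179.9, 0.0, 83.5]
wrist_force: [4.9, 2.5, -5.6]
finger_gap: 12.9
finger_force: 62.4
```

Request:
{"op": "move_arm", "data": {"commands": [[[255,0,0,0.001,0,0,0],[255,0,0,0,0,0,0],[0,0,0,0,0,0,0],[0,0,0,0,0,0,0],[0,0,0,0,0,0,0],[0,0,0,-0.025,0,0,0],[0,0,0,-0.035,0,0,0],[0,0,0,0,0,0,0]]]}}

```text
time: 7.12
position: [562.3, 31.4, 150.8]
tool_rot: [179.7, 0.0, 83.5]
wrist_force: [0.6, 0.6, -0.4]
finger_gap: 85.2
finger_force: 0.0
```

```bash
python3 - <<'E'
from h import *
s=read_state();print(s["position"],s["tool_rot"],s["wrist_force"],s["joint_pos"])
c=snap("scene","s2.png",(260,180,380,270),6)
E
```

```text
[562.28687407  31.35215024 150.7584614 ] [1.79701472e+02 8.92964737e-03 8.34882827e+01] [ 0.64678748  0.56971606 -0.43048025] [-3.87254002e+00  1.78844904e+01  9.52229905e+01 -2.46982334e-02
  6.65947211e+01  2.64890603e+00]
```

View pics/s2.png

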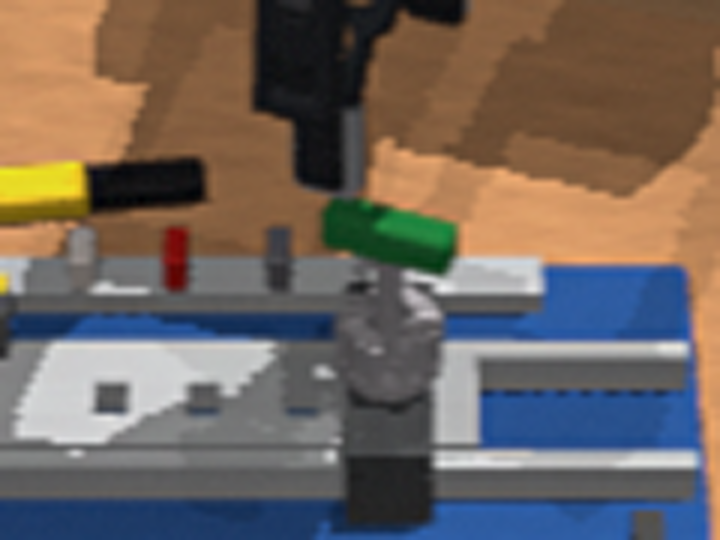

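Request:
{"op": "move_arm", "data": {"commands": [[[0,0,0,0,0,0,9.8],[0,0,0,0,0,0,9.8],[0,0,0,0,0,0,9.8],[0,0,0,0,0,0,9.8],[0,0,0,0,0,0,9.8],[0,0,0,0,0,0,9.8],[0,0,0,0,0,0,9.7]]]}}

```text
time: 8.05
position: [559.3, 31.6, 146.5]
tool_rot: [-179.9, 0.2, 14.7]
wrist_force: [0.3, 0.3, 0.2]
finger_gap: 85.4
finger_force: 0.0
```

Request:
{"op": "move_arm", "data": {"commands": [[[0,0,0.039,0,0,0,0],[0,0,0.04,0,0,0,0],[0,0,0.04,0,0,0,0],[0,0,0.04,0,0,0,0],[0,-0.0015,0.04,0,0,0,0],[0,0,0.036,0.02,0,0,0],[0,0,0,0,0,0,0],[0,0,0,0,0,0,0]]]}}

```text
time: 9.05
position: [618.9, -195.0, 127.0]
tool_rot: [-179.9, 0.1, 15.0]
wrist_force: [-0.0, -0.1, 0.7]
finger_gap: 85.4
finger_force: 0.0
```

Request:
{"op": "move_arm", "data": {"commands": [[[0,0.0024,0.0017,0.02,0,0,0],[0,0,0,0.03,0,0,0],[0,0,0,0.025,0,0,0],[0,0,0,0.009,0,0,0],[0,0,0,0,0,0,0],[0,0,0,0,0,0,0]]]}}

```text
time: 9.8
position: [623.5, -196.8, 45.6]
tool_rot: [179.9, -0.1, 15.0]
wrist_force: [0.3, -0.2, -0.0]
finger_gap: 85.4
finger_force: 0.0
```

```bash
python3 - <<'E'
from h import *
s=read_state();print(s["position"],s["tool_rot"],s["wrist_force"])
c=snap("scene","s3.png",(130,150,280,270),5)
E
```

```text
[ 623.53429242 -196.80095073   45.64553263] [ 1.79913765e+02 -1.05357960e-01  1.50096173e+01] [ 0.25659792 -0.1835824  -0.02019048]
```

View pics/s3.png

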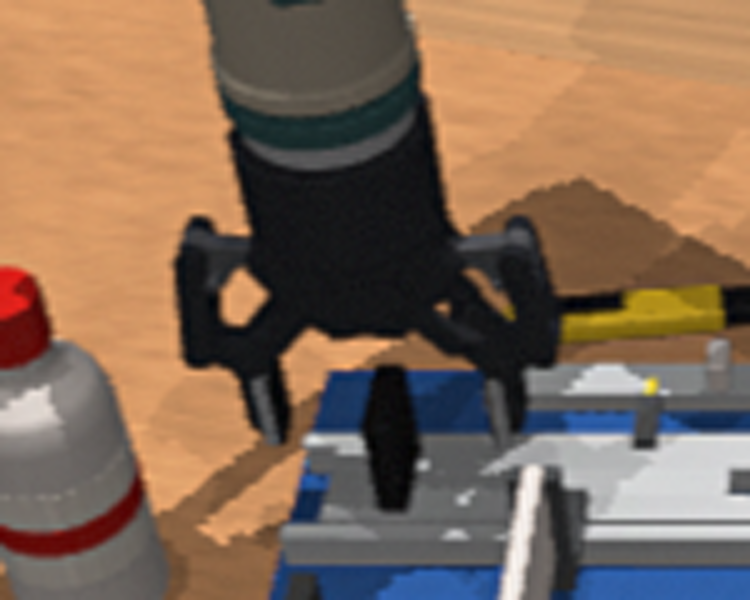

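Request:
{"op": "move_arm", "data": {"commands": [[[150,0,0,0,0,0,0],[255,0,0,0,0,0,0],[255,0,0,0,0,0,0],[255,0,0,0,0,0,0],[255,0,0,0,0,0,0]]], "grip_force": 40}}

```text
time: 10.48
position: [622.8, -197.3, 44.5]
tool_rot: [180.0, -0.0, 15.0]
wrist_force: [-0.3, -1.1, 1.0]
finger_gap: 13.2
finger_force: 40.6
```

Request:
{"op": "move_arm", "data": {"commands": [[[255,0,-0.006,0,0,0,0],[255,0,-0.01,0,0,0,0],[255,0,-0.01,0,0,0,0],[255,0,-0.01,0,0,0,0],[255,0,-0.01,0,0,0,0],[255,0,-0.01,0,0,0,0],[255,0,-0.007,0,0,0,0],[255,0,0,0,0,0,0]]]}}

```text
time: 11.48
position: [606.0, -134.1, 44.5]
tool_rot: [-179.9, -0.0, 15.0]
wrist_force: [-0.1, 2.9, 4.8]
finger_gap: 13.2
finger_force: 41.1
```

Request:
{"op": "move_arm", "data": {"commands": [[[255,0,0,0,0,0,0],[0,0,0,0,0,0,0],[0,0,0,0,0,0,0],[0,0,0,0,0,0,0],[0,0,0,-0.05,0,0,0],[0,0,0,-0.055,0,0,0]]]}}

```text
time: 12.22
position: [605.6, -135.9, 149.1]
tool_rot: [-179.9, 0.2, 15.0]
wrist_force: [0.5, -0.7, 0.2]
finger_gap: 85.7
finger_force: 0.0
```

```bash
python3 - <<'E'
from h import *
s=read_state();print(s["position"],s["tool_rot"],s["wrist_force"])
c=snap("top","t2.png",(270,180,450,310),4)
E
```

```text
[ 605.5978199  -135.88924922  149.12924533] [-1.79904053e+02  1.51396556e-01  1.49660949e+01] [ 0.49540798 -0.70879386  0.16317478]
```

View pics/t2.png

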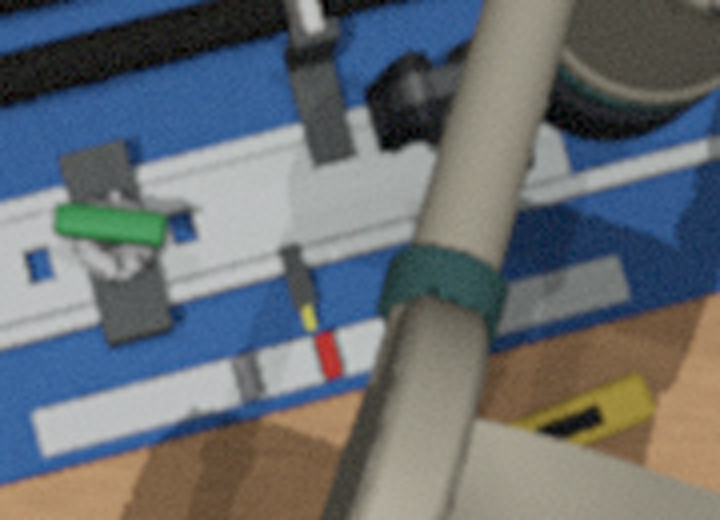

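```bash
python3 - <<'E'
from h import *
c=cam("top"); t=np.array([589.47,-76.91]); R=Rn.from_euler("z",15.066,degrees=True).as_matrix()[:2,:2]
for n,p,z in(("s4",(182,226),30),("s2",(38,264),30),("ptr",(310,328),32),("red",(328,355),38)):
    w=ray(c,270+p[0]/4,180+p[1]/4,z)[:2]; print(n,(R.T@(w-t)).round(1))
E
```

```text
s4 [ 0.9 80.4]
s2 [  1.3 146.5]
ptr [-57.8  37.8]
red [-71.6  33.9]
```

Request:
{"op": "move_arm", "data": {"commands": [[[0,0,0,0,0,0,-9.8],[0,0,0,0,0,0,-9.8],[0,0,0,0,0,0,-9.8],[0,0,0,0,0,0,-9.8],[0,0,0,0,0,0,-9.8],[0,0,0,0,0,0,-9.8],[0,0,0,0,0,0,-9.7]]]}}

```text
time: 13.2
position: [606.0, -136.0, 148.4]
tool_rot: [-179.9, -0.0, 83.8]
wrist_force: [0.7, -0.5, 0.2]
finger_gap: 85.2
finger_force: 0.0
```

Request:
{"op": "move_arm", "data": {"commands": [[[0,0.03,-0.0117,0,0,0,0],[0,0.04,-0.0156,0,0,0,0],[0,0.04,-0.0156,0,0,0,0],[0,0.04,-0.0156,0,0,0,0],[0,0.0112,-0.0044,0,0,0,0],[0,0,0,0,0,0,0],[0,0,0,0,0,0,0]]]}}

```text
time: 14.08
position: [562.7, 30.2, 149.1]
tool_rot: [180.0, 0.0, 83.4]
wrist_force: [-0.0, 0.2, 0.3]
finger_gap: 85.5
finger_force: 0.0
```

Request:
{"op": "move_arm", "data": {"commands": [[[0,0.001,-0.0015,0.02,0,0,0],[0,0,0,0.025,0,0,0],[0,0,0,0.014,0,0,0],[0,0,0,0,0,0,0],[150,0,0,0,0,0,0],[255,0,0,0,0,0,0],[255,0,0,0,0,0,0],[255,0,0,0,0,0,0]]], "grip_force": 60}}

```text
time: 15.08
position: [561.2, 32.6, 90.8]
tool_rot: [179.9, -0.0, 83.5]
wrist_force: [-4.4, 1.5, 9.9]
finger_gap: 12.7
finger_force: 59.4
```

Request:
{"op": "move_arm", "data": {"commands": [[[255,0,0,0,0,0,0],[255,0,0,0,0,0,0]]]}}

```text
time: 15.32
position: [561.7, 32.6, 90.9]
tool_rot: [179.9, -0.0, 83.5]
wrist_force: [1.5, -0.2, 3.5]
finger_gap: 13.2
finger_force: 60.3
```

Request:
{"op": "move_arm", "data": {"commands": [[[255,0,0,-0.002,0,0,0],[255,0,0,-0.002,0,0,0],[255,0,0,-0.0015,0,0,0],[255,0,0,0,0,0,0]]]}}

```text
time: 15.82
position: [561.1, 32.6, 95.1]
tool_rot: [180.0, -0.0, 83.5]
wrist_force: [5.6, -0.0, -10.6]
finger_gap: 12.8
finger_force: 58.6
```

Request:
{"op": "move_arm", "data": {"commands": [[[255,0,0,0,0,0,8],[255,0,0,0,0,0,8.5],[255,0,0,0,0,0,9],[255,0,0,0,0,0,9],[255,0,0,0,0,0,9],[255,0,0,0,0,0,9],[255,0,0,0,0,0,9],[255,0,0,0,0,0,7]]]}}

```text
time: 16.82
position: [560.8, 32.9, 95.2]
tool_rot: [-180.0, 0.0, 14.7]
wrist_force: [3.9, 2.9, -9.9]
finger_gap: 12.9
finger_force: 58.8
```

Request:
{"op": "move_arm", "data": {"commands": [[[255,0,0,0,0,0,0.4],[255,0,0,0.0015,0,0,0],[255,0,0,0.0015,0,0,0],[255,0,0,0.001,0,0,0],[255,0,0,0.001,0,0,0],[255,0,0,0,0,0,0]]]}}

```text
time: 17.58
position: [560.8, 32.8, 90.7]
tool_rot: [-180.0, -0.0, 14.6]
wrist_force: [4.9, 2.7, -10.1]
finger_gap: 12.6
finger_force: 58.9
```

Request:
{"op": "move_arm", "data": {"commands": [[[255,0,0,0.0015,0,0,0],[255,0,0,0.001,0,0,0],[255,0,0,0.001,0,0,0],[255,0,0,0,0,0,0]]]}}

```text
time: 18.08
position: [560.8, 32.8, 87.3]
tool_rot: [-180.0, -0.0, 14.6]
wrist_force: [4.0, 3.6, -7.8]
finger_gap: 12.5
finger_force: 59.1
```

Request:
{"op": "move_arm", "data": {"commands": [[[255,0,0,0.001,0,0,0],[255,0,0,0.001,0,0,0],[255,0,0,0,0,0,0]]]}}

```text
time: 18.45
position: [560.8, 32.7, 85.3]
tool_rot: [-180.0, -0.0, 14.6]
wrist_force: [3.8, 3.8, -7.3]
finger_gap: 12.8
finger_force: 59.2
```

Request:
{"op": "move_arm", "data": {"commands": [[[255,0,0,0.0015,0,0,0],[255,0,0,0.0015,0,0,0],[255,0,0,0.001,0,0,0],[255,0,0,0.001,0,0,0],[255,0,0,0,0,0,0]]]}}

```text
time: 19.08
position: [560.9, 32.7, 80.8]
tool_rot: [-180.0, -0.0, 14.6]
wrist_force: [2.5, 4.1, -2.2]
finger_gap: 12.9
finger_force: 59.8
```

Seems home (80.4 expected, force shedding). Press a touch, release and look.

Request:
{"op": "move_arm", "data": {"commands": [[[255,0,0,0.001,0,0,0],[255,0,0,0,0,0,0],[0,0,0,0,0,0,0],[0,0,0,0,0,0,0],[0,0,0,0,0,0,0],[0,0,0,-0.03,0,0,0],[0,0,0,-0.05,0,0,0],[0,0,0,0,0,0,0]]]}}

```text
time: 20.08
position: [563.5, 32.0, 163.1]
tool_rot: [179.8, -0.4, 14.6]
wrist_force: [0.5, -0.2, 0.1]
finger_gap: 85.4
finger_force: 0.0
```

```bash
python3 - <<'E'
from h import *
s=read_state();print(s["position"],s["tool_rot"],s["wrist_force"])
c=snap("scene","s4.png",(260,180,380,270),6)
E
```

```text
[563.54216759  32.00795405 163.14020302] [179.81414502  -0.43875094  14.58396363] [ 0.51913761 -0.23932858  0.07737289]
```

View pics/s4.png

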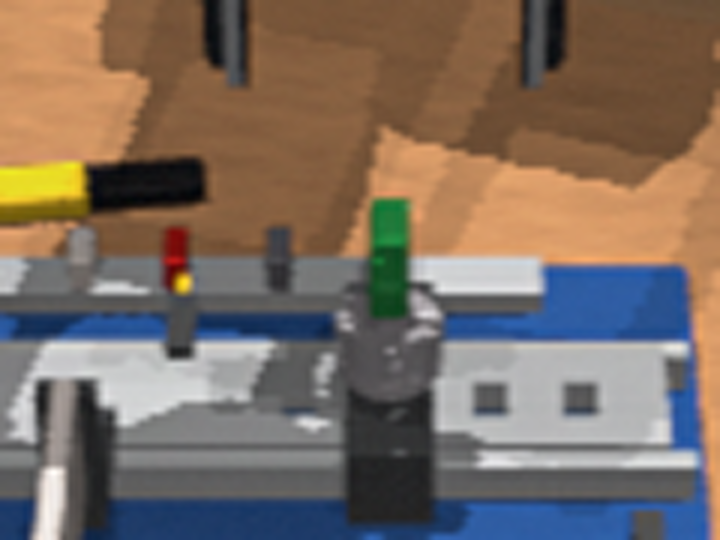

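```bash
python3 -c "
from rig import close_job; print(close_job())"
```

```text
the job is handed in; nothing more can be done
None
```

The jig is set for the new size: the plunger was parked in its notch, the stop was slid to the red clip, and the pin went fully home in that slot. The last picture shows the T-grip back at its starting height; I did not tug the stop to test the lock, and the job is handed in.

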